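# Vent the guarded vacuum manifold and stop its pump

## Robot

A 6-joint arm with a two-finger parallel gripper is mounted at the origin on the work surface. World frame = base frame: x ahead of the robot, y to its left, z up, the work surface at z = 0. Lengths are in m, angles in rad, forces in N, time in s.
With the tool pointing down it reaches from about 0.25 to 0.725 m from the base axis. Payload 4 kg.
Tool frame: the origin (TCP) lies at the centre of the arm's flange, where the gripper is bolted on; the fingertips stand 173 mm ahead of it and the grasp point (between the pads) lies 155 mm ahead of it; x points along the fingers, z is the direction in which the jaws open and shut, and the axes are right-handed (so a half turn about x gives the same grasp; the last joint's range is limited). The gripper opens to 85 mm and grips with 20 to 120 N. Pads are 22 mm wide; open, the fingers measure 114 mm over their backs; the gripper's body (76 mm by 85 mm) begins 54 mm behind the grasp point. The pads swing forward as they close: fully open they stand 13 mm farther back than shut.
Start: joints at [1.348, 0.241, 0.005, 1.335, 0, 1.571], TCP at [0.11, 0.488, 0.405] pointing down, gripper open.
Joint ranges: [-2.72, 2.72], [-1.05, 1.87], [-1.09, 1.28], [-1.99, 2.15], [-1.42, 1.44], [-3.14, 3.14]. Speed limits (rad/s): [2.79, 2.79, 3.14, 3.14, 3.14, 3.14].

## Interface

Orientations are given as a unit quaternion [x, y, z, w].
In Python, from workcell import bot gives the robot as it stands.
- The arm moves only by the tool arm_command, never from a script. Its argument "moves" is one flat list of numbers, 7 for each row, row after row: the shift along the tool's x, y, z in m, then the turn, a rotation vector about the tool's x, y, z in rad, then the closure, from -1 (fully open) to 1 (shut). A call has 1 to 20 rows; each row shifts and turns the pose as measured when the row begins, along the tool's axes as they then stand; what a row does not reach is not made up. A row lasts 1/12 s, in which the tool goes at most 41.7 mm and 7.16 degrees, less where a joint would pass 70% of its speed; a pose out of reach is approached as far as the arm can. A call with a gripper value outside its range is refused whole. The fingers move at their own pace and stop on an object; the grip force is fixed at half the most. Time passes only in rows, so rows that do not move let the fingers close. It gives the time, the measured TCP pose, the force and the opening at its end, in the units of the state.
- bot.get_obs(): the state, without advancing time (a new reading comes with each control period).
- bot.camera(name): name is "scene" or "side" or "wrist"; returns the picture (420x560x3 uint8, red, green, blue); there is no depth.
- bot.get_calibration(name): a dict with "mtx" (3x3 intrinsics, pixels), "dist" ([k1, k2, p1, p2, k3] as OpenCV has them; the pictures are not rectified), "world_from_camera" (4x4, takes a point from camera to world coordinates); the wrist camera has in their place "mount" (4x4, takes a point from camera to tool coordinates, whose origin is the TCP and whose axes are the tool frame's). Camera axes: x right, y up, looking along -z (the intrinsics and any distortion apply to the point x, -y, -z); pixel columns grow to the right and rows downward; lengths in m; the calibration is good to about 2 mm. A picture is of the moment at which its call begins: read the wrist's pose just before it. get_calibration takes no time and is no camera call.
- bot.job_done(): hands the job in, once; it reports no verdict.
The state is a dict: "clock": time; "joint_pos": joint angles; "joint_vel": joint speeds; "tau": joint torques, N m; "eef_pos": TCP position; "tool_rot": TCP orientation; "ft_force": force on the tool from outside, world axes, zero at the start; "ft_torque": the same for the moment, N m; "grip_width": finger opening in m.
Only numpy, scipy, OpenCV 4.12 (cv2) and the standard library are available. Lean on these libraries where they do the work, as an engineer would, in place of code of your own. Each camera call takes 0.05 s, during which the arm holds its last target.

## Task

Vent the vacuum manifold: with closed fingers, reach down through the guard's window and press the lever with the flat, broad paddle all the way down, without touching the guard and leaving the ball-ended lever up. Then draw out, press the stop button on the pump's control box fully in and let it go. Leave the glassware and other loose things where they stand, picking nothing up.

Things in the scene. Friction and masses are not known exactly. Their poses are not given: they have to be found in the camera images.
- guard: fixed guard over two valves: a grey sheet-metal top, 200 mm (its x) by 300 mm (its y), 6 mm thick, upper face 140 mm above the table, on posts, with clear plastic panels closing the four sides. Origin on the table under its centre. Two square windows, each 90 by 90 mm, are cut through the top side by side; the strip between them is 60 mm wide. Touching any of it with arm or fingers is an error
- window_left (a point): centre of the window at the guard's own +y side, at the level of the top's upper face (140 mm above the table); the 90 mm sides lie along the guard's x and y
- window_right (a point): the same for the window at the guard's own -y side, 150 mm from the other
- vent_lever (a joint): vent lever, the one with a flat black rectangular paddle (32 by 36 mm, 8 mm thick), under either the left or the right window. It is hinged 64 mm behind the window's centre (towards the guard's +x), 118 mm above the table. 0 = up, 0.35 rad = all the way down at its stop; starts near 0. Needs about 3.5 N at the paddle and stays where it is left, no spring
- vent_lever_top (a point): centre of the upper face of the vent lever's paddle, below the centre of its window within 3 mm; about 133 mm above the table when up, 110 mm when fully down (30 mm below the guard's upper face)
- drain_lever (a joint): drain lever under the other window, the one with a round black ball (22 mm across) at its end; same hinge and values as the vent lever; to be left up
- drain_lever_top (a point): top of the drain lever's ball, about 140 mm above the table when up
- pump_box: fixed white pump control box, 100 mm (its x) by 120 mm (its y), top 68 mm above the table; origin on the table under its centre. On its top: the stop button 30 mm to its -y side and a fixed black dial with a bar grip (38 mm across, up to 88 mm above the table) 33 mm to its +y side
- stop_button (a joint): round sprung stop button, 32 mm across, in a grey collar on the control box, pressed straight down; 0 = out, 0.006 m = fully in; takes about 5 N, springs back when let go
- stop_button_top (a point): centre of the stop button's upper face; moves down with it
- flask0: empty conical glass flask, loose bystander, base 72 mm across, 112 mm tall; origin under its centre
- flask1: empty conical glass flask, loose bystander, base 72 mm across, 112 mm tall; origin under its centre
- flask2: empty conical glass flask, loose bystander, base 72 mm across, 112 mm tall; origin under its centre
- stopper: white stopper, loose bystander, 32 mm across, 36 mm tall; origin under its centre
- cork_ring: cork ring, loose bystander, 90 mm across, 30 mm tall; origin under its centre
- jar: amber jar with white cap, loose bystander, 56 mm across, 75 mm tall; origin under its centre
- spatula: steel spatula, loose bystander, 180 mm long, lying flat; origin near its middle

How it is judged:
By the outcome, as a careful person would: the job done as asked, in the order asked, and still so for the second after the job is handed in, with the robot touching nothing.
It also fails if it takes over 45 s, if anything falls off the work surface, if the arm or the gripper's body presses on something with over 40 N, if the wrist force passes 120 N, or if a joint passes its speed limit or range.

## Working session

There is one attempt and no reset: what is moved stays moved. The work goes in short steps, Python scripts to look and compute and a tool call to move; the robot and the scene stay as the last step left them, time stands still between calls to the robot, and variables do not carry over. Pictures are saved under pics/ and viewed, and the job is handed in when it is done.

Besides the shell and the picture viewer there is one more tool, called in YAML: its name, and indented under it one key for each argument. arm_command: Moves the arm, as the interface text tells. Its arguments: {"type":"object","properties":{"moves":{"type":"array"}},"required":["moves"]}

```bash
mkdir -p pics; ls
python3 - <<'E'
from workcell import bot
import cv2
print(bot.get_obs())
for n in ("scene","side","wrist"):
    im=bot.camera(n); cv2.imwrite(f"pics/{n}0.png",im[:,:,::-1]); print(n,bot.get_calibration(n))
E
```

```text
pics
{'clock': 0.0, 'joint_pos': array([1.34800793e+00, 2.41415373e-01, 3.73147830e-03, 1.33515927e+00,
       8.37132193e-06, 1.57081717e+00]), 'joint_vel': array([ 0.00153571,  0.0009447 ,  0.00128436,  0.00147031, -0.00023035,
       -0.00015397]), 'tau': array([-1.11177935e-03, -3.72318578e+01,  2.52406991e+01,  1.70057552e-02,
       -1.30142826e-04, -1.31085052e-06]), 'eef_pos': array([0.11041702, 0.48739168, 0.40381413]), 'tool_rot': array([-0.44176241,  0.5530546 ,  0.44086372,  0.55192007]), 'ft_force': array([-0.55035729,  0.96376978, -0.28945562]), 'ft_torque': array([0.03414029, 0.04058578, 0.00988025]), 'grip_width': 0.08564880461696212}
scene {'mtx': array([[471.79591094,   0.        , 285.63256645],
       [  0.        , 471.79591094, 220.20124575],
       [  0.        ,   0.        ,   1.        ]]), 'dist': array([-0.0041977,  0.       ,  0.       ,  0.       ,  0.       ]), 'world_from_camera': array([[ 7.82802537e-01, -3.81873632e-01,  4.91317329e-01,
         1.18816543e+00],
       [ 6.22269979e-01,  4.81037419e-01, -6.17562203e-01,
        -8.11105603e-01],
    
[... 682 characters left out ...]
54671e-01],
       [ 0.00000000e+00,  0.00000000e+00,  0.00000000e+00,
         1.00000000e+00]])}
wrist {'mtx': array([[304.06044597,   0.        , 279.13074644],
       [  0.        , 304.06044597, 212.9446501 ],
       [  0.        ,   0.        ,   1.        ]]), 'dist': array([-0.05442421,  0.        ,  0.        ,  0.        ,  0.        ]), 'mount': array([[ 1.42234074e-03,  2.80605805e-01, -9.59822046e-01,
         3.02104892e-02],
       [ 3.45519865e-04,  9.59822821e-01,  2.80606544e-01,
         7.06256047e-02],
       [ 9.99998929e-01, -7.30755703e-04,  1.26824022e-03,
         1.26019349e-03],
       [ 0.00000000e+00,  0.00000000e+00,  0.00000000e+00,
         1.00000000e+00]])}
```

View pics/scene0.png

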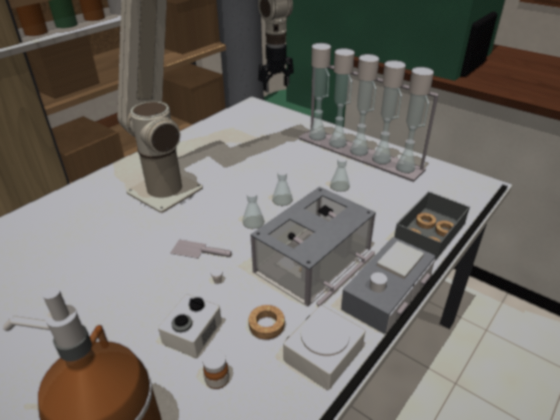

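View pics/side0.png

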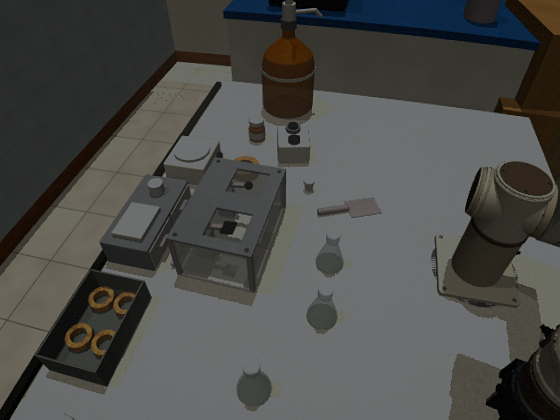

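View pics/wrist0.png

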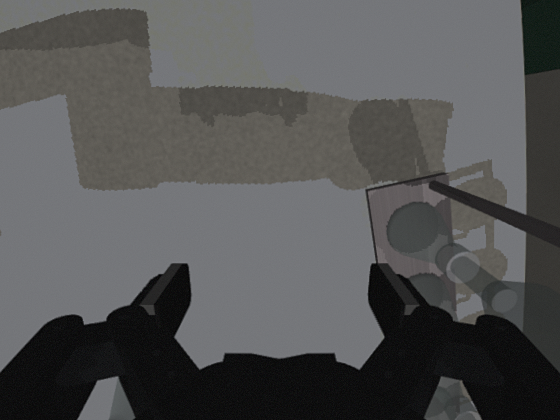

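Run:
```python
import cv2
a=cv2.imread("pics/scene0.png");b=cv2.imread("pics/side0.png")
cv2.imwrite("pics/c1.png",cv2.resize(a[180:310,235:395],None,fx=4.6,fy=4.6,interpolation=cv2.INTER_CUBIC))
cv2.imwrite("pics/c2.png",cv2.resize(b[145:295,160:300],None,fx=4,fy=4,interpolation=cv2.INTER_CUBIC))
cv2.imwrite("pics/c3.png",cv2.resize(a[260:360,140:250],None,fx=5,fy=5,interpolation=cv2.INTER_CUBIC))
cv2.imwrite("pics/c4.png",cv2.resize(b[110:180,240:330],None,fx=6,fy=6,interpolation=cv2.INTER_CUBIC))
```

```text
(no output)
```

View pics/c1.png

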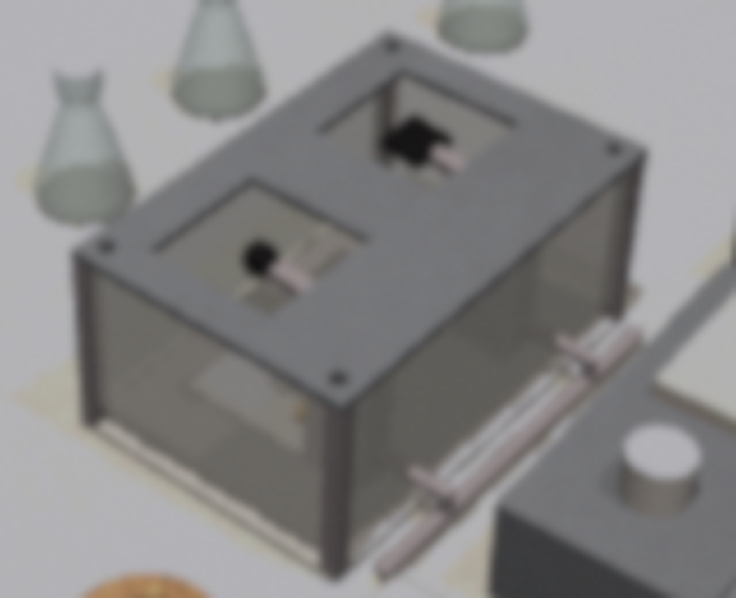

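View pics/c2.png

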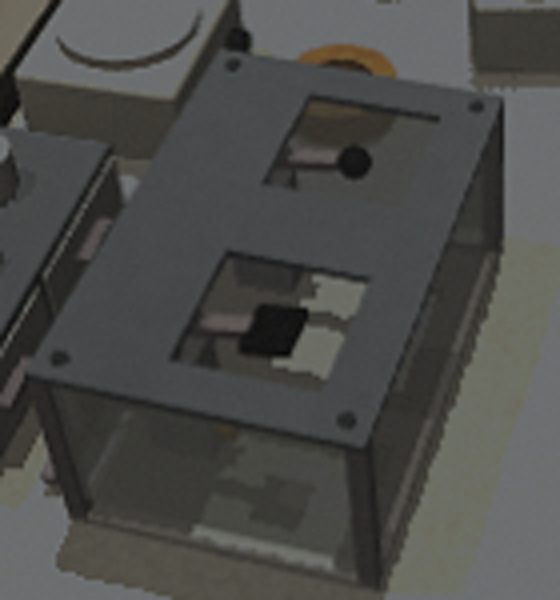

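View pics/c3.png

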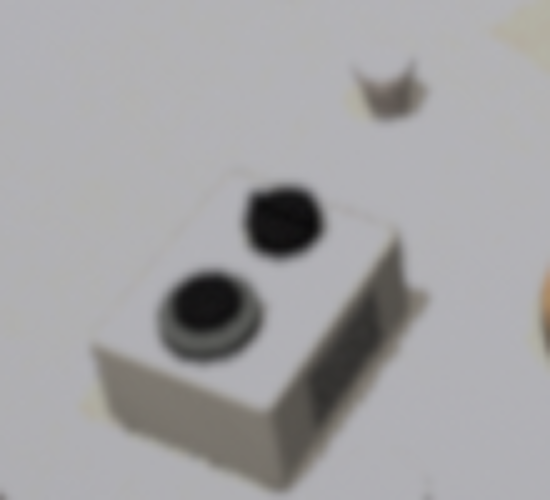

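View pics/c4.png

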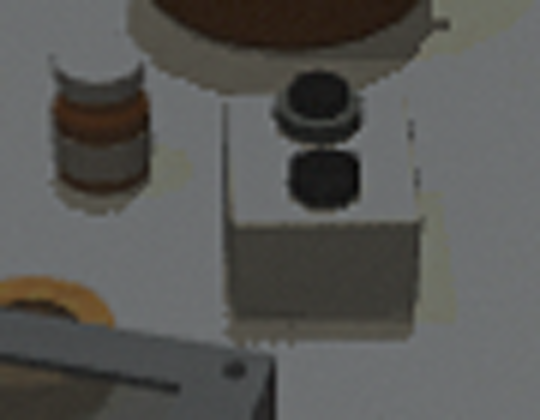

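```bash
cat > h.py <<'E'
import numpy as np,cv2
from workcell import bot
from scipy.spatial.transform import Rotation as R
def cam(n,obs=None):
    c=bot.get_calibration(n)
    if n=="wrist":
        T=np.eye(4);T[:3,:3]=R.from_quat(obs["tool_rot"]).as_matrix();T[:3,3]=obs["eef_pos"]
        W=T@c["mount"]
    else: W=c["world_from_camera"]
    return c["mtx"],c["dist"],W
def rayz(C,px,z):
    K,d,W=C
    p=cv2.undistortPoints(np.array(px,float).reshape(-1,1,2),K,d).reshape(-1,2)
    D=np.c_[p[:,0],-p[:,1],-np.ones(len(p))]@W[:3,:3].T
    o=W[:3,3]; return o+D*((z-o[2])/D[:,2])[:,None]
def proj(C,P):
    K,d,W=C
    q=(np.array(P,float).reshape(-1,3)-W[:3,3])@W[:3,:3]
    q=q*[1,-1,-1]
    return cv2.projectPoints(q,np.zeros(3),np.zeros(3),K,d)[0].reshape(-1,2)
def crop(p,s,o): return (np.array(p,float)+.5)/s-.5+np.array(o)
E
python3 - <<'E'
from h import *
S=cam("scene");D=cam("side");np.set_printoptions(precision=4,suppress=True)
a=rayz(S,crop([(73,250),(392,32),(647,150),(340,408)],4.6,(235,180)),.14)
b=rayz(D,crop([(28,372),(222,55),(503,100),(368,445)],4,(160,145)),.14)
print(a,b,a.mean(0),b.mean(0))
wa=rayz(S,crop([(417,142),(262,258)],4.6,(235,180)),.13);wb=rayz(D,crop([(274,331),(353,162)],4,(160,145)),.13)
print("levers",wa,wb)
print("btn",rayz(S,crop((207,302),5,(140,260)),.08),rayz(D,crop((319,95),6,(240,110)),.08))
print("btn",rayz(S,crop((207,302),5,(140,260)),.075),rayz(D,crop((319,95),6,(240,110)),.075))
print("box",rayz(S,crop([(92,345),(268,412),(400,232),(232,168)],5,(140,260)),.068),rayz(D,crop([(230,224),(419,220),(410,96),(225,100)],6,(240,110)),.068))
fl=rayz(S,[(253,219),(283,197),(340,183),(216,276),(267,320),(215,372)],.01);print("bystanders",fl)
E
```

```text
[[ 0.5156 -0.1152  0.14  ]
 [ 0.5295  0.1829  0.14  ]
 [ 0.7259  0.174   0.14  ]
 [ 0.7135 -0.1253  0.14  ]] [[ 0.7213  0.1767  0.14  ]
 [ 0.7084 -0.1141  0.14  ]
 [ 0.5132 -0.1093  0.14  ]
 [ 0.5235  0.1836  0.14  ]] [0.6211 0.0291 0.14  ] [0.6166 0.0342 0.14  ]
levers [[ 0.6041  0.1049  0.13  ]
 [ 0.5979 -0.0438  0.13  ]] [[ 0.6007  0.1088  0.13  ]
 [ 0.5959 -0.0402  0.13  ]]
btn [[ 0.5481 -0.3973  0.08  ]] [[ 0.551  -0.4027  0.08  ]]
btn [[ 0.5444 -0.3949  0.075 ]] [[ 0.5524 -0.4101  0.075 ]]
box [[ 0.5168 -0.4418  0.068 ]
 [ 0.6087 -0.4171  0.068 ]
 [ 0.5795 -0.3038  0.068 ]
 [ 0.4838 -0.3259  0.068 ]] [[ 0.5758 -0.295   0.068 ]
 [ 0.4815 -0.3199  0.068 ]
 [ 0.5054 -0.4306  0.068 ]
 [ 0.6036 -0.4043  0.068 ]]
bystanders [[ 0.3618  0.0596  0.01  ]
 [ 0.3604  0.215   0.01  ]
 [ 0.465   0.4085  0.01  ]
 [ 0.4531 -0.1976  0.01  ]
 [ 0.665  -0.2289  0.01  ]
 [ 0.6703 -0.4171  0.01  ]]
```

Run:
```python
from h import *
S=cam("scene");D=cam("side");np.set_printoptions(precision=4,suppress=True)
print(rayz(S,crop([(320,132),(396,72),(517,125)],4.6,(235,180)),.14))
print(rayz(D,crop([(170,360),(228,252),(370,277)],4,(160,145)),.14))
print(rayz(D,crop([(263,186),(308,98),(440,120)],4,(160,145)),.14))
```

```text
[[0.5586 0.0648 0.14  ]
 [0.5581 0.1469 0.14  ]
 [0.6498 0.1465 0.14  ]]
[[0.647  0.1507 0.14  ]
 [0.643  0.0631 0.14  ]
 [0.5553 0.0644 0.14  ]]
[[ 0.6406  0.0038  0.14  ]
 [ 0.6382 -0.0834  0.14  ]
 [ 0.5486 -0.0808  0.14  ]]
```

Run:
```python
from h import *
S=cam("scene");D=cam("side");np.set_printoptions(precision=4,suppress=True)
o=bot.get_obs();print(R.from_quat(o["tool_rot"]).as_matrix())
print("rack",rayz(S,[(300,140),(420,172),(430,95),(318,47)],0))
print("bottle base near", rayz(D,[(288,116),(265,108),(313,108)],0))
# bottle axis: body widest px
for z in (.1,.15,.2,.25): print(z,rayz(D,[(262,75),(313,75),(290,10)],z).round(3).tolist(), rayz(S,[(60,300),(95,385),(148,385)],z).round(3).tolist())
```

```text
[[-0.0003 -0.9753  0.2209]
 [-0.0015  0.2209  0.9753]
 [-1.     -0.     -0.0016]]
rack [[ 0.1503  0.5891  0.    ]
 [ 0.6493  0.6688  0.    ]
 [ 0.372   1.3524  0.    ]
 [-0.479   1.6037  0.    ]]
bottle base near [[ 0.6022 -0.5776  0.    ]
 [ 0.6991 -0.613   0.    ]
 [ 0.5208 -0.6535  0.    ]]
0.1 [[0.725, -0.679, 0.1], [0.538, -0.722, 0.1], [0.764, -1.393, 0.1]] [[0.292, -0.545, 0.1], [0.555, -0.626, 0.1], [0.637, -0.56, 0.1]]
0.15 [[0.699, -0.584, 0.15], [0.524, -0.624, 0.15], [0.735, -1.248, 0.15]] [[0.346, -0.561, 0.15], [0.593, -0.637, 0.15], [0.67, -0.575, 0.15]]
0.2 [[0.673, -0.489, 0.2], [0.511, -0.526, 0.2], [0.706, -1.103, 0.2]] [[0.399, -0.577, 0.2], [0.631, -0.648, 0.2], [0.703, -0.59, 0.2]]
0.25 [[0.646, -0.394, 0.25], [0.498, -0.428, 0.25], [0.677, -0.958, 0.25]] [[0.453, -0.593, 0.25], [0.668, -0.659, 0.25], [0.736, -0.605, 0.25]]
```

arm_command:
  moves: [0, -0.0275, -0.0307, 0, 0, 0, 1, 0, -0.0275, -0.0307, 0, 0, 0, 1, 0, -0.0275, -0.0307, 0, 0, 0, 1, 0, -0.0275, -0.0307, 0, 0, 0, 1, 0, -0.0275, -0.0307, 0, 0, 0, 1, 0, -0.0355, -0.009, 0, 0, 0, 1, 0, -0.0355, -0.009, 0, 0, 0, 1, 0, -0.0355, -0.009, 0, 0, 0, 1, 0, -0.0355, -0.009, 0, 0, 0, 1, 0, -0.0355, -0.009, 0, 0, 0, 1, 0, -0.0355, -0.009, 0, 0, 0, 1, 0, -0.0355, -0.009, 0, 0, 0, 1, 0, -0.0355, -0.009, 0, 0, 0, 1, 0, -0.0355, -0.009, 0, 0, 0, 1]

```text
clock: 1.32
eef_pos: [0.5137, 0.1478, 0.3986]
tool_rot: [-0.445, 0.552, 0.445, 0.547]
ft_force: [1.0, 1.0, -0.4]
grip_width: 0.0
```

```bash
cat > w.py <<'E'
import sys
from h import *
o=bot.get_obs();n=sys.argv[1]
im=bot.camera("wrist");np.savez(f"pics/{n}.npz",p=o["eef_pos"],q=o["tool_rot"])
cv2.imwrite(f"pics/{n}.png",cv2.resize(im[:,:,::-1],(784,588),interpolation=cv2.INTER_CUBIC))
print(o["eef_pos"],o["joint_pos"],o["ft_force"])
E
python3 w.py w1
```

```text
[0.51373291 0.14778813 0.3986    ] [ 0.28077574  0.31499579  0.08971207  1.35224583 -0.00272935  0.48914583] [ 1.03744321  1.03128114 -0.44802685]
```

View pics/w1.png

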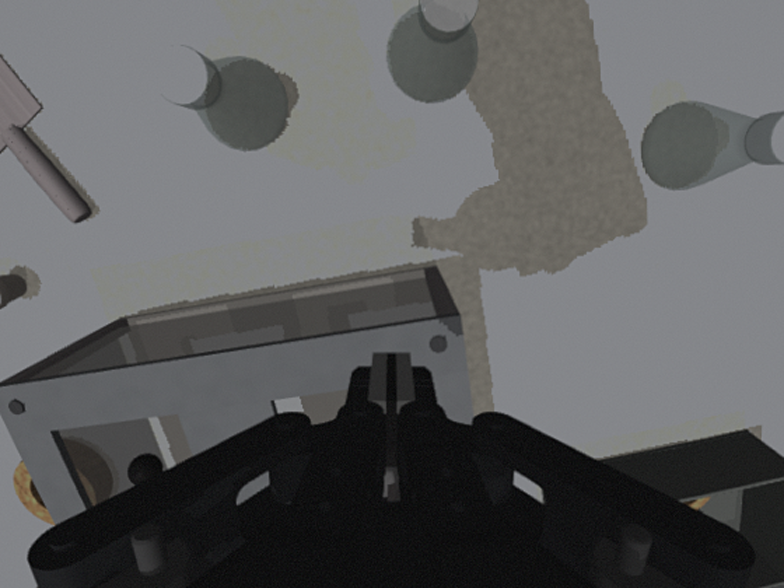

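Run:
```python
from h import *
np.set_printoptions(precision=4,suppress=True)
c=bot.get_calibration("wrist");M=c["mount"]
px=[(392,352),(372,352),(412,352),(372,400),(350,370),(435,370),(340,410),(445,410),(275,418),(505,418),(180,450),(30,545),(750,545)]
p=cv2.undistortPoints(crop(px,1.4,(0,0)).reshape(-1,1,2),c["mtx"],c["dist"]).reshape(-1,2)
D=np.c_[p[:,0],-p[:,1],-np.ones(len(p))]@M[:3,:3].T;o=M[:3,3]
for ty in (0,.011,.018):
  print(ty);print(np.c_[px,(o+D*((ty-o[1])/D[:,1])[:,None])*1000])
z=np.load("pics/w1.npz");C=cam("wrist",dict(eef_pos=z["p"],tool_rot=z["q"]))
print(rayz(C,crop([(462,317),(0,384),(52,430),(275,402)],1.4,(0,0)),.14),rayz(C,crop([(147,468)],1.4,(0,0)),.129))
```

```text
0
[[392.     352.     192.6905   0.       1.4636]
 [372.     352.     192.6662   0.      -6.8021]
 [412.     352.     192.7016   0.       9.7303]
 [372.     400.     153.631    0.      -5.0882]
 [350.     370.     175.7676   0.     -14.325 ]
 [435.     370.     175.831    0.      17.6025]
 [340.     410.     147.4117   0.     -14.8143]
 [445.     410.     147.4708   0.      17.9805]
 [275.     418.     142.5868   0.     -33.984 ]
 [505.     418.     142.7335   0.      35.6271]
 [180.     450.     126.2308   0.     -55.6013]
 [ 30.     545.      93.4202   0.     -71.9623]
 [750.     545.      93.7074   0.      73.9701]]
0.011
[[392.     352.     167.3786  11.       1.4302]
 [372.     352.     167.3581  11.      -5.5479]
 [412.     352.     167.3879  11.       8.4091]
 [372.     400.     134.4037  11.      -4.101 ]
 [350.     370.     153.0919  11.     -11.8989]
 [435.     370.     153.1454  11.      15.055 ]
 [340.     410.     129.1532  11.     -12.312 ]
 [445.     410.     129.2031  11.      15.3741]
 [275.     418.     125.08    11.     -28.4955]
 [505.     418.     125.2038  11.  
[... 225 characters left out ...]
2.     151.2529  18.      -4.7497]
 [412.     352.     151.2792  18.       7.5684]
 [372.     400.     122.1681  18.      -3.4727]
 [350.     370.     138.6619  18.     -10.355 ]
 [435.     370.     138.7092  18.      13.4339]
 [340.     410.     117.5342  18.     -10.7196]
 [445.     410.     117.5782  18.      13.7155]
 [275.     418.     113.9392  18.     -25.0027]
 [505.     418.     114.0485  18.      26.8638]
 [180.     450.     101.7525  18.     -41.1095]
 [ 30.     545.      77.3057  18.     -53.2999]
 [750.     545.      77.5197  18.      55.4328]]
[[ 0.5277  0.1855  0.14  ]
 [ 0.5133 -0.106   0.14  ]
 [ 0.5507 -0.0852  0.14  ]
 [ 0.5584  0.0659  0.14  ]] [[ 0.5961 -0.0414  0.129 ]]
```

```bash
cat > d.py <<'E'
import sys
from h import *
np.set_printoptions(precision=4,suppress=True)
o=bot.get_obs();t=np.array([float(v) for v in sys.argv[1:4]])
Rm=R.from_quat(o["tool_rot"]).as_matrix()
# desired orientation: tool x down, tool z heading angle
h=float(sys.argv[4]) if len(sys.argv)>4 else np.arctan2(Rm[1,2],Rm[0,2])
zx=np.array([np.cos(h),np.sin(h),0]);x=np.array([0,0,-1.]);Rd=np.c_[x,np.cross(zx,x),zx]
print("tool shift",Rm.T@(t-o["eef_pos"]),"rotvec",R.from_matrix(Rm.T@Rd).as_rotvec(),"pos",o["eef_pos"],"tip",o["eef_pos"]+Rm[:,0]*.173,"F",o["ft_force"],"t",o["clock"],"h",h,"w",o["grip_width"])
E
python3 d.py 0.6 0.107 0.3986
```

```text
tool shift [-0.001  -0.0872 -0.0202] rotvec [ 0.     -0.0073  0.0005] pos [0.519  0.1452 0.3974] tip [0.5188 0.144  0.2245] F [ 7.0658 -0.4099  1.2986] t 1.3667 h 1.35764108352599 w -0.0002922147232579311
```

arm_command:
  moves: [0, -0.022, -0.005, 0, -0.004, 0, 1, 0, -0.022, -0.005, 0, -0.003, 0, 1, 0, -0.022, -0.005, 0, 0, 0, 1, 0, -0.02, -0.005, 0, 0, 0, 1, 0, 0, 0, 0, 0, 0, 1, 0, 0, 0, 0, 0, 0, 1]

```text
clock: 1.87
eef_pos: [0.6045, 0.1022, 0.3913]
tool_rot: [-0.441, 0.555, 0.443, 0.549]
ft_force: [-1.4, 0.4, -0.8]
grip_width: -0.0001
```

```bash
python3 d.py 0.6 0.107 0.338
```

```text
tool shift [0.0534 0.005  0.0039] rotvec [-0.     -0.0035 -0.0079] pos [0.6045 0.1022 0.3913] tip [0.603  0.1019 0.2184] F [-1.4035  0.4445 -0.7889] t 1.8667 h 1.3506390749831392 w -9.145457484629109e-05
```

arm_command:
  moves: [0.017, 0.002, 0.002, 0, -0.003, -0.006, 1, 0.017, 0.002, 0.001, 0, 0, 0, 1, 0.012, 0.001, 0.001, 0, 0, 0, 1, 0, 0, 0, 0, 0, 0, 1]

```text
clock: 2.2
eef_pos: [0.5981, 0.1084, 0.3438]
tool_rot: [-0.441, 0.552, 0.443, 0.551]
ft_force: [0.3, -0.6, -0.1]
grip_width: -0.0001
```

```bash
python3 d.py 0.6 0.107 0.338
python3 - <<'E'
from h import *
a=bot.camera("scene")[:,:,::-1];b=bot.camera("side")[:,:,::-1]
A=cv2.resize(a[100:310,200:410],(395,395),interpolation=cv2.INTER_CUBIC);B=cv2.resize(b[125:315,130:320],(395,395),interpolation=cv2.INTER_CUBIC)
cv2.imwrite("pics/h1.png",np.hstack([A,B]))
E
python3 d.py 0.6 0.107 0.338
```

```text
tool shift [ 0.0057 -0.0022 -0.001 ] rotvec [-0.     -0.0002 -0.0028] pos [0.5981 0.1084 0.3438] tip [0.5977 0.1085 0.1708] F [ 0.3149 -0.6454 -0.0785] t 2.2 h 1.3511641802819525 w -0.0001477663473466587
tool shift [ 0.0083 -0.0013 -0.0012] rotvec [-0.      0.0012  0.0008] pos [0.599  0.1084 0.3463] tip [0.5991 0.1086 0.1733] F [ 0.4664 -0.2371  1.0163] t 2.3 h 1.3511732529487601 w -4.39639240131191e-05
```

View pics/h1.png

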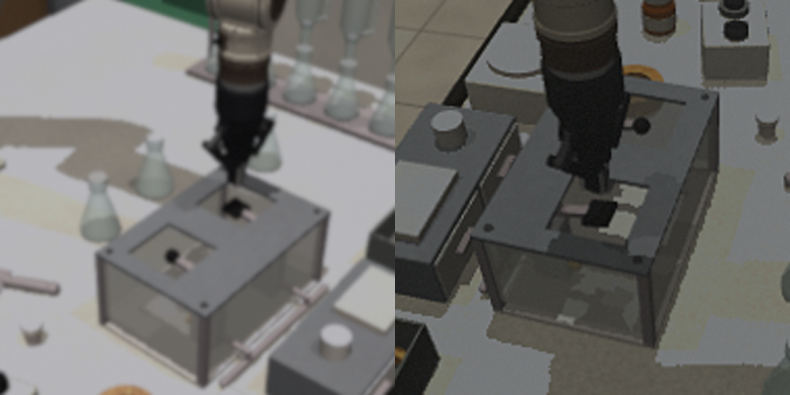

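arm_command:
  moves: [0.012, 0, 0, 0, 0, 0, 1, 0.012, 0, 0, 0, 0, 0, 1, 0.01, 0, 0, 0, 0, 0, 1]

```text
clock: 2.55
eef_pos: [0.6001, 0.1097, 0.3184]
tool_rot: [-0.445, 0.547, 0.441, 0.556]
ft_force: [-0.2, -0.2, 0.2]
grip_width: -0.0002
```

```bash
python3 d.py 0.6 0.107 0.286
```

```text
tool shift [ 0.0324 -0.0002 -0.0029] rotvec [-0.      0.0056  0.0116] pos [0.6001 0.1097 0.3184] tip [0.6022 0.1103 0.1454] F [-0.214  -0.178   0.2394] t 2.55 h 1.352650630323782 w -0.00021942171914809497
```

arm_command:
  moves: [0.006, 0.001, -0.001, 0, 0.003, 0.006, 1, 0.006, 0.001, -0.001, 0, 0, 0, 1, 0.006, 0, 0, 0, 0, 0, 1]

```text
clock: 2.8
eef_pos: [0.5976, 0.1088, 0.3014]
tool_rot: [-0.444, 0.549, 0.442, 0.554]
ft_force: [-1.4, -0.8, 3.0]
grip_width: 0.0001
```

```bash
python3 d.py 0.6 0.107 0.286
```

```text
tool shift [ 0.0154 -0.0027 -0.0012] rotvec [-0.      0.0037  0.0072] pos [0.5976 0.1088 0.3014] tip [0.5989 0.1091 0.1284] F [-1.413  -0.8181  3.0441] t 2.8 h 1.353451315170078 w 7.260182291562889e-05
```

Contact at about 3 N as expected; continue down.

arm_command:
  moves: [0.005, -0.001, -0.001, 0, 0, 0.004, 1, 0.005, 0, 0, 0, 0, 0, 1, 0.005, 0, 0, 0, 0, 0, 1]

```text
clock: 3.05
eef_pos: [0.5982, 0.1078, 0.287]
tool_rot: [-0.443, 0.549, 0.443, 0.553]
ft_force: [-1.5, 0.9, 3.4]
grip_width: 0.0003
```

```bash
python3 d.py 0.6 0.107 0.286
```

```text
tool shift [ 0.001  -0.002  -0.0004] rotvec [-0.      0.0052  0.0038] pos [0.5982 0.1078 0.287 ] tip [0.599  0.1086 0.114 ] F [-1.5315  0.8746  3.4146] t 3.05 h 1.3538207466464431 w 0.00026444668775762683
```

arm_command:
  moves: [0.003, 0, 0, 0, 0, 0, 1, 0.003, 0, 0, 0, 0, 0, 1]

```text
clock: 3.22
eef_pos: [0.5983, 0.1078, 0.2834]
tool_rot: [-0.443, 0.548, 0.443, 0.554]
ft_force: [-11.4, -1.2, 28.4]
grip_width: 0.0001
```

```bash
python3 d.py 0.6 0.107 0.286
```

```text
tool shift [-0.0026 -0.0019 -0.0004] rotvec [-0.      0.0063  0.0059] pos [0.5983 0.1078 0.2834] tip [0.5995 0.1086 0.1104] F [-11.449   -1.1866  28.3947] t 3.2167 h 1.3536481554933346 w 5.445475264330857e-05
```

arm_command:
  moves: [-0.008, 0, 0, 0, 0, 0, 1, -0.012, 0, 0, 0, 0, 0, 1, -0.012, 0, 0, 0, 0, 0, 1, -0.015, 0, 0, 0, 0, 0, 1, -0.03, 0, 0, 0, 0, 0, 1, -0.03, 0, 0, 0, 0, 0, 1]

```text
clock: 3.72
eef_pos: [0.5969, 0.1063, 0.3851]
tool_rot: [-0.441, 0.553, 0.444, 0.55]
ft_force: [-0.0, -0.1, 0.2]
grip_width: -0.0001
```

```bash
python3 d.py 0.549 -0.396 0.38 1.3514
python3 - <<'E'
from h import *
a=bot.camera("scene")[:,:,::-1];b=bot.camera("side")[:,:,::-1]
A=cv2.resize(a[180:310,235:365],(395,395),interpolation=cv2.INTER_CUBIC);B=cv2.resize(b[155:285,160:290],(395,395),interpolation=cv2.INTER_CUBIC)
cv2.imwrite("pics/h2.png",np.hstack([A,B]))
E
```

```text
tool shift [ 0.0052 -0.0621 -0.5007] rotvec [ 0.0011 -0.0008 -0.0049] pos [0.5969 0.1063 0.3851] tip [0.596  0.1063 0.2121] F [-0.0002 -0.0537  0.2403] t 3.7167 h 1.3514 w -8.576528683713167e-05
```

View pics/h2.png

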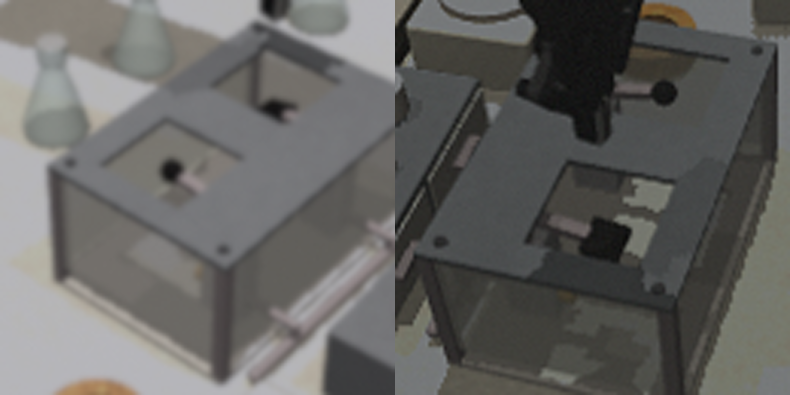

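arm_command:
  moves: [0, -0.0044, -0.035, 0, 0, 0, 1, 0, -0.0044, -0.035, 0, 0, 0, 1, 0, -0.0044, -0.035, 0, 0, 0, 1, 0, -0.0044, -0.035, 0, 0, 0, 1, 0, -0.0044, -0.035, 0, 0, 0, 1, 0, -0.0044, -0.035, 0, 0, 0, 1, 0, -0.0044, -0.035, 0, 0, 0, 1, 0, -0.0044, -0.035, 0, 0, 0, 1, 0, -0.0044, -0.035, 0, 0, 0, 1, 0, -0.0044, -0.035, 0, 0, 0, 1, 0, -0.0044, -0.035, 0, 0, 0, 1, 0, -0.0044, -0.03, 0, 0, 0, 1, 0, 0, 0, 0, 0, 0, 1]

```text
clock: 4.9
eef_pos: [0.5628, -0.3281, 0.3759]
tool_rot: [-0.446, 0.548, 0.444, 0.552]
ft_force: [-0.4, 0.3, -0.8]
grip_width: 0.0001
```

```bash
python3 d.py 0.55 -0.396 0.29 1.3514; python3 w.py w2
```

```text
tool shift [ 0.0857 -0.0012 -0.0692] rotvec [0.0086 0.0023 0.0057] pos [ 0.5628 -0.3281  0.3759] tip [ 0.5638 -0.3279  0.2029] F [-0.4078  0.3085 -0.7985] t 4.9 h 1.3514 w 6.059610034377508e-05
[ 0.56278064 -0.32811913  0.37588341] [-0.52863193  0.56046339  0.40899562  1.41460512  0.00391735 -0.31784608] [-0.40781489  0.30848937 -0.79848658]
```

View pics/w2.png

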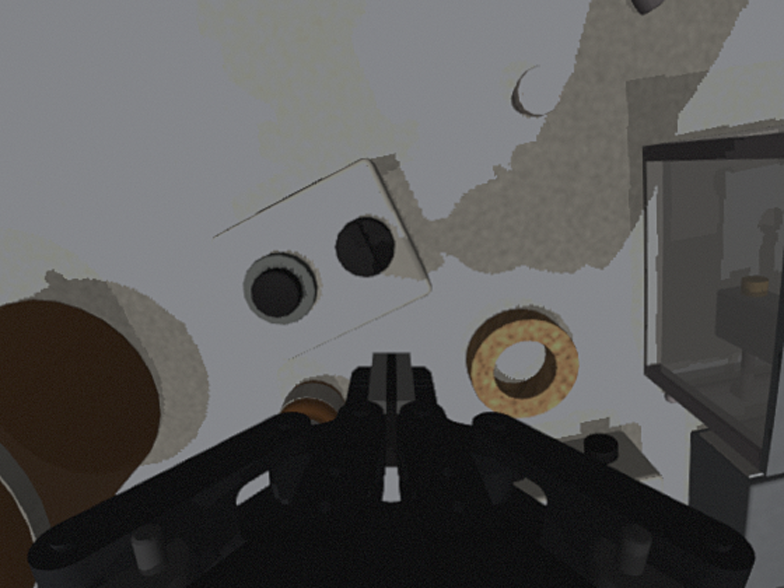

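```bash
python3 - <<'E'
from h import *
np.set_printoptions(precision=4,suppress=True)
z=np.load("pics/w2.npz");C=cam("wrist",dict(eef_pos=z["p"],tool_rot=z["q"]))
b=rayz(C,crop([(214,237),(367,159),(431,290),(290,359)],1.4,(0,0)),.068);print(b,b.mean(0))
for h in (.075,.08,.085): print(rayz(C,crop([(277,292)],1.4,(0,0)),h))
# LSQ triangulate
S=cam("scene");D=cam("side");from scipy.optimize import least_squares
obs=[(S,crop((207,302),5,(140,260))),(D,crop((319,95),6,(240,110))),(C,crop((277,292),1.4,(0,0)))]
r=least_squares(lambda P:np.concatenate([proj(c,P)[0]-u for c,u in obs]),[.55,-.39,.08]);print(r.x,r.fun)
E
python3 d.py 0.55 -0.396 0.29 1.3514
```

```text
[[ 0.5096 -0.4343  0.068 ]
 [ 0.4835 -0.3248  0.068 ]
 [ 0.5751 -0.3015  0.068 ]
 [ 0.6043 -0.409   0.068 ]] [ 0.5431 -0.3674  0.068 ]
[[ 0.5531 -0.4016  0.075 ]]
[[ 0.552 -0.4    0.08 ]]
[[ 0.5509 -0.3983  0.085 ]]
[ 0.5511 -0.3988  0.0834] [ 0.1658  0.0727 -0.2444 -0.2316 -0.0373 -0.1288]
tool shift [ 0.0853 -0.0014 -0.0714] rotvec [0.0098 0.0043 0.0046] pos [ 0.563  -0.3262  0.3756] tip [ 0.5639 -0.3256  0.2026] F [-0.4263  0.4483 -1.1109] t 4.95 h 1.3514 w 0.00040076248928845777
```

arm_command:
  moves: [0, -0.001, -0.025, 0.005, 0.002, 0.002, 1, 0.0, -0.001, -0.025, 0.004, 0.002, 0.002, 1, 0.0, 0, -0.022, 0, 0, 0, 1, 0, 0, 0, 0, 0, 0, 1, 0.02, 0, 0, 0, 0, 0, 1, 0.02, 0, 0, 0, 0, 0, 1, 0.02, 0, 0, 0, 0, 0, 1]

```text
clock: 5.53
eef_pos: [0.5525, -0.3962, 0.3133]
tool_rot: [-0.445, 0.549, 0.442, 0.552]
ft_force: [0.4, 0.2, -0.3]
grip_width: 0.0002
```

```bash
python3 d.py 0.551 -0.397 0.266 1.3514
```

```text
tool shift [ 0.0473  0.0015 -0.0011] rotvec [0.0042 0.0001 0.0064] pos [ 0.5525 -0.3962  0.3133] tip [ 0.5535 -0.3964  0.1403] F [ 0.4297  0.1887 -0.2927] t 5.5333 h 1.3514 w 0.00016476890804632854
```

arm_command:
  moves: [0.015, 0.0015, -0.001, 0.002, 0, 0.006, 1, 0.014, 0, 0, 0, 0, 0, 1, 0.012, 0, 0, 0, 0, 0, 1]

```text
clock: 5.78
eef_pos: [0.5516, -0.3917, 0.2664]
tool_rot: [-0.442, 0.55, 0.446, 0.55]
ft_force: [-0.5, -0.2, -0.2]
grip_width: -0.0001
```

```bash
python3 d.py 0.551 -0.397 0.256 1.3514
python3 - <<'E'
from h import *
a=bot.camera("scene")[:,:,::-1];b=bot.camera("side")[:,:,::-1]
A=cv2.resize(a[240:360,130:250],(395,395),interpolation=cv2.INTER_CUBIC);B=cv2.resize(b[80:180,235:335],(395,395),interpolation=cv2.INTER_CUBIC)
cv2.imwrite("pics/h3.png",np.hstack([A,B]))
E
python3 d.py 0.551 -0.397 0.256 1.3514
```

```text
tool shift [ 0.0103 -0.0006 -0.0053] rotvec [ 0.0064  0.0035 -0.0043] pos [ 0.5516 -0.3917  0.2664] tip [ 0.551  -0.391   0.0934] F [-0.4523 -0.2236 -0.206 ] t 5.7833 h 1.3514 w -0.00011604700138523171
tool shift [ 0.0087 -0.0012 -0.0057] rotvec [ 0.0068  0.0052 -0.0082] pos [ 0.5511 -0.3913  0.2648] tip [ 0.5499 -0.3901  0.0918] F [ 0.0809  0.182  -0.3282] t 5.8833 h 1.3514 w 0.00017420009777315923
```

View pics/h3.png

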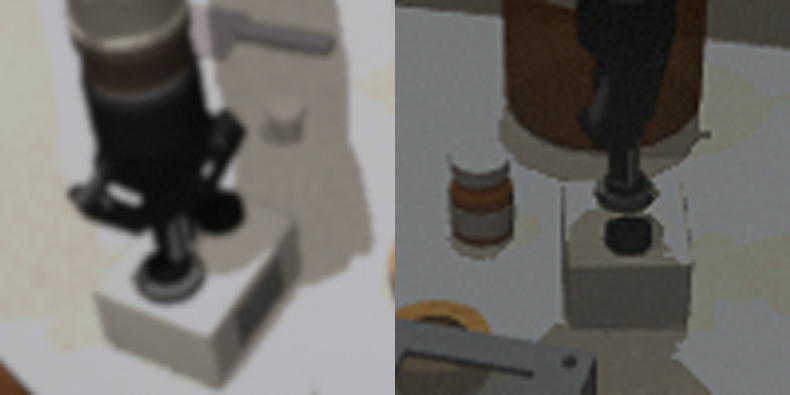

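arm_command:
  moves: [0.0, -0.001, -0.005, 0.006, 0.005, -0.007, 1, 0.003, 0, -0.001, 0, 0, 0, 1, 0.004, 0, 0, 0, 0, 0, 1]

```text
clock: 6.13
eef_pos: [0.5522, -0.396, 0.26]
tool_rot: [-0.444, 0.551, 0.442, 0.551]
ft_force: [-1.9, 1.1, 3.7]
grip_width: -0.0001
```

```bash
python3 d.py 0.551 -0.397 0.256 1.3514
```

```text
tool shift [ 0.004   0.0009 -0.0013] rotvec [ 0.003  -0.0016  0.0017] pos [ 0.5522 -0.396   0.26  ] tip [ 0.5524 -0.3963  0.087 ] F [-1.9375  1.1218  3.6667] t 6.1333 h 1.3514 w -0.00011319997438876564
```

arm_command:
  moves: [0.003, 0, 0, 0, 0, 0, 1, 0.003, 0, 0, 0, 0, 0, 1]

```text
clock: 6.3
eef_pos: [0.552, -0.3958, 0.2573]
tool_rot: [-0.445, 0.551, 0.441, 0.551]
ft_force: [-6.9, 4.8, 18.5]
grip_width: 0.0002
```

```bash
python3 d.py 0.551 -0.397 0.256 1.3514
```

```text
tool shift [ 0.0013  0.0007 -0.0014] rotvec [ 0.0028 -0.0025  0.0037] pos [ 0.552  -0.3958  0.2573] tip [ 0.5525 -0.3964  0.0843] F [-6.8848  4.8399 18.5438] t 6.3 h 1.3514 w 0.00016219747374325404
```

arm_command:
  moves: [0.003, 0, 0, 0, 0, 0, 1]

```text
clock: 6.38
eef_pos: [0.5518, -0.3957, 0.2573]
tool_rot: [-0.445, 0.551, 0.441, 0.551]
ft_force: [-6.3, 5.4, 15.4]
grip_width: 0.0001
```

```bash
python3 d.py 0.551 -0.397 0.256 1.3514
```

```text
tool shift [ 0.0013  0.0005 -0.0015] rotvec [ 0.0027 -0.003   0.0052] pos [ 0.5518 -0.3957  0.2573] tip [ 0.5525 -0.3964  0.0843] F [-6.3471  5.408  15.4447] t 6.3833 h 1.3514 w 9.513590988864107e-05
```

Run:
```python
from h import *
a=bot.camera("scene")[:,:,::-1];b=bot.camera("side")[:,:,::-1]
A=cv2.resize(a[290:350,150:210],(395,395),interpolation=cv2.INTER_CUBIC);B=cv2.resize(b[105:155,265:315],(395,395),interpolation=cv2.INTER_CUBIC)
cv2.imwrite("pics/h4.png",np.hstack([A,B]))
```

```text
(no output)
```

View pics/h4.png

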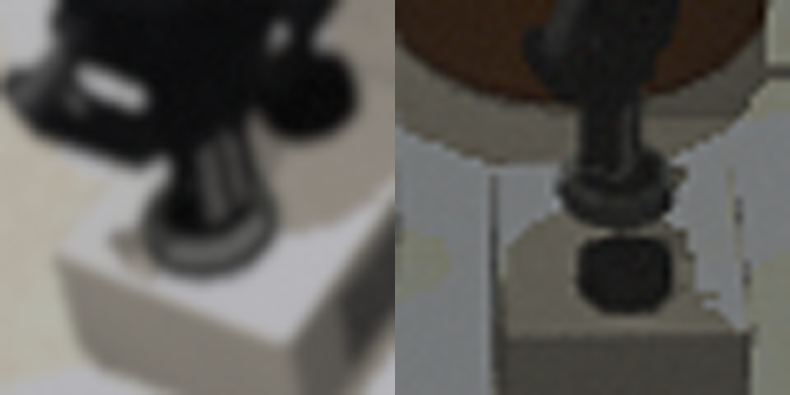

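arm_command:
  moves: [-0.002, 0, 0, 0, 0, 0, 1]

```text
clock: 6.57
eef_pos: [0.5515, -0.3955, 0.2608]
tool_rot: [-0.445, 0.551, 0.44, 0.552]
ft_force: [-1.3, 2.1, 3.2]
grip_width: 0.0
```

arm_command:
  moves: [-0.002, 0, 0, 0, 0, 0, 1]

```text
clock: 6.65
eef_pos: [0.5516, -0.3956, 0.2642]
tool_rot: [-0.446, 0.55, 0.44, 0.552]
ft_force: [-0.0, 0.9, -0.4]
grip_width: -0.0003
```

arm_command:
  moves: [-0.002, 0, 0, 0, 0, 0, 1]

```text
clock: 6.73
eef_pos: [0.5518, -0.3958, 0.2668]
tool_rot: [-0.447, 0.55, 0.439, 0.552]
ft_force: [-0.3, -0.5, -0.2]
grip_width: -0.0001
```

arm_command:
  moves: [-0.002, 0, 0, 0, 0, 0, 1]

```text
clock: 6.82
eef_pos: [0.552, -0.3959, 0.269]
tool_rot: [-0.447, 0.55, 0.439, 0.552]
ft_force: [-0.5, -0.3, -1.2]
grip_width: -0.0003
```

arm_command:
  moves: [-0.002, 0, 0, 0, 0, 0, 1]

```text
clock: 6.9
eef_pos: [0.5521, -0.3961, 0.2711]
tool_rot: [-0.447, 0.55, 0.439, 0.552]
ft_force: [-0.5, -0.3, -0.4]
grip_width: -0.0003
```

arm_command:
  moves: [-0.002, 0, 0, 0, 0, 0, 1]

```text
clock: 6.98
eef_pos: [0.5522, -0.3961, 0.2729]
tool_rot: [-0.447, 0.55, 0.439, 0.552]
ft_force: [-0.6, 0.4, 0.6]
grip_width: -0.0005
```

```bash
python3 d.py 0.551 -0.398 0.265 1.3514; python3 w.py w3;  python3 - <<'E'
import cv2
a=cv2.imread("pics/w3.png");cv2.imwrite("pics/w3c.png",cv2.resize(a[250:450,270:510],None,fx=3,fy=3,interpolation=cv2.INTER_CUBIC)*1)
E
```

```text
tool shift [ 0.0079  0.0009 -0.0021] rotvec [ 0.0022 -0.0047  0.0113] pos [ 0.5522 -0.3961  0.2729] tip [ 0.5539 -0.3973  0.0999] F [-0.5905  0.4314  0.6343] t 6.9833 h 1.3514 w -0.00046599673365787364
[ 0.5521968  -0.39611504  0.27289018] [-6.22296266e-01  6.67463705e-01  3.25371920e-01  1.21650700e+00
  1.28756775e-04 -4.05065288e-01] [-0.59052779  0.43140953  0.63427143]
```

View pics/w3c.png

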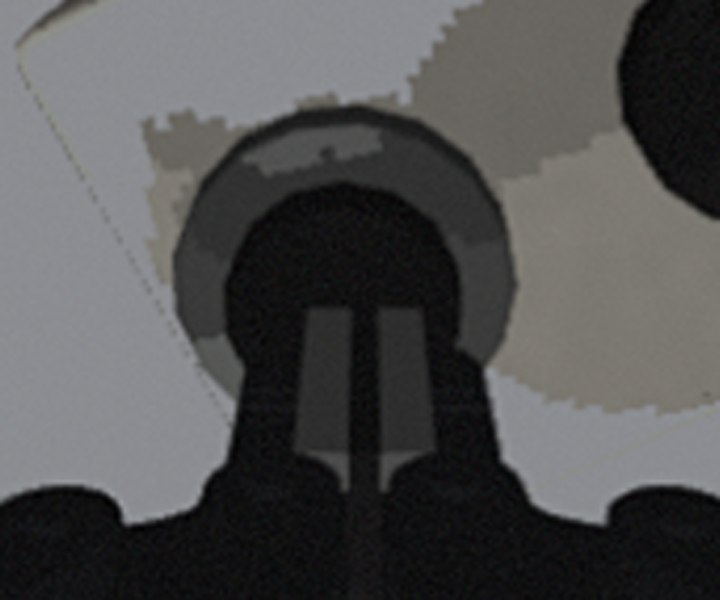

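arm_command:
  moves: [0, 0.001, -0.003, 0.002, -0.005, 0.011, 1, 0.003, 0, 0, 0, 0, 0, 1]

```text
clock: 7.2
eef_pos: [0.5509, -0.3992, 0.2707]
tool_rot: [-0.443, 0.551, 0.442, 0.552]
ft_force: [0.2, 1.1, 0.5]
grip_width: -0.0
```

```bash
python3 d.py 0.551 -0.398 0.265 1.3514
```

```text
tool shift [0.0057 0.0001 0.0012] rotvec [0.0003 0.     0.0008] pos [ 0.5509 -0.3992  0.2707] tip [ 0.551  -0.3992  0.0977] F [0.2222 1.1023 0.4908] t 7.2 h 1.3514 w -1.9454413547340438e-06
```

arm_command:
  moves: [0.004, 0, 0, 0, 0, 0, 1]

```text
clock: 7.28
eef_pos: [0.5509, -0.3994, 0.2664]
tool_rot: [-0.443, 0.552, 0.442, 0.552]
ft_force: [-0.1, 0.7, 0.1]
grip_width: 0.0001
```

arm_command:
  moves: [0.001, 0, 0, 0, 0, 0, 1]

```text
clock: 7.37
eef_pos: [0.5507, -0.3994, 0.2641]
tool_rot: [-0.442, 0.552, 0.442, 0.552]
ft_force: [-0.1, 0.6, -1.2]
grip_width: -0.0001
```

arm_command:
  moves: [0.001, 0, 0, 0, 0, 0, 1]

```text
clock: 7.45
eef_pos: [0.5507, -0.3995, 0.2626]
tool_rot: [-0.442, 0.552, 0.443, 0.552]
ft_force: [-0.5, 0.2, 1.6]
grip_width: 0.0001
```

arm_command:
  moves: [0.001, 0, 0, 0, 0, 0, 1]

```text
clock: 7.53
eef_pos: [0.5507, -0.3995, 0.2614]
tool_rot: [-0.442, 0.552, 0.443, 0.552]
ft_force: [-0.4, 1.0, 3.6]
grip_width: 0.0002
```

arm_command:
  moves: [0.0015, 0, 0, 0, 0, 0, 1]

```text
clock: 7.62
eef_pos: [0.5507, -0.3995, 0.2601]
tool_rot: [-0.442, 0.552, 0.443, 0.552]
ft_force: [-0.7, -0.0, 3.3]
grip_width: 0.0001
```

arm_command:
  moves: [0.0015, 0, 0, 0, 0, 0, 1]

```text
clock: 7.7
eef_pos: [0.5506, -0.3995, 0.259]
tool_rot: [-0.442, 0.552, 0.442, 0.552]
ft_force: [-1.1, 0.9, 3.7]
grip_width: -0.0001
```

arm_command:
  moves: [0.002, 0, 0, 0, 0, 0, 1]

```text
clock: 7.78
eef_pos: [0.5506, -0.3994, 0.2575]
tool_rot: [-0.442, 0.552, 0.442, 0.552]
ft_force: [-1.8, 1.2, 5.8]
grip_width: -0.0003
```

arm_command:
  moves: [0.003, 0, 0, 0, 0, 0, 1]

```text
clock: 7.87
eef_pos: [0.5505, -0.3993, 0.2572]
tool_rot: [-0.443, 0.552, 0.442, 0.552]
ft_force: [-7.2, 5.2, 23.4]
grip_width: -0.0
```

arm_command:
  moves: [0.004, 0, 0, 0, 0, 0, 1]

```text
clock: 7.95
eef_pos: [0.5502, -0.3991, 0.2572]
tool_rot: [-0.443, 0.551, 0.441, 0.552]
ft_force: [-8.4, 4.9, 25.1]
grip_width: -0.0001
```

arm_command:
  moves: [-0.004, 0, 0, 0, 0, 0, 1, -0.008, 0, 0, 0, 0, 0, 1, -0.015, 0, 0, 0, 0, 0, 1, -0.025, 0, 0, 0, 0, 0, 1, -0.03, 0, 0, 0, 0, 0, 1, -0.03, 0, 0, 0, 0, 0, 1, 0, 0.01, 0.03, 0, 0, 0, 1, 0, 0.01, 0.03, 0, 0, 0, 1, 0, 0, 0, 0, 0, 0, 1]

```text
clock: 8.7
eef_pos: [0.5435, -0.3363, 0.374]
tool_rot: [-0.443, 0.552, 0.44, 0.554]
ft_force: [-0.2, 0.2, 0.4]
grip_width: -0.0
```

```bash
python3 d.py 0.551 -0.398 0.265 1.3514; python3 w.py w4
python3 - <<'E'
from h import *
a=bot.camera("scene")[:,:,::-1];b=bot.camera("side")[:,:,::-1]
cv2.imwrite("pics/h5.png",cv2.resize(a,None,fx=1.4,fy=1.4,interpolation=cv2.INTER_CUBIC));cv2.imwrite("pics/h6.png",cv2.resize(b[145:295,160:300],None,fx=4,fy=4,interpolation=cv2.INTER_CUBIC))
cv2.imwrite("pics/h7.png",cv2.resize(b,None,fx=1.4,fy=1.4,interpolation=cv2.INTER_CUBIC))
E
```

```text
tool shift [ 0.1092 -0.0204 -0.0584] rotvec [-0.004  -0.0009  0.0051] pos [ 0.5435 -0.3363  0.374 ] tip [ 0.5444 -0.3366  0.201 ] F [-0.1834  0.1816  0.4059] t 8.7 h 1.3514 w -4.702496562744082e-06
[ 0.54354519 -0.33628961  0.3740275 ] [-5.54218408e-01  5.34017081e-01  3.60244945e-01  1.39188923e+00
  8.08924540e-04 -3.30772716e-01] [-0.18343641  0.18157055  0.40588397]
```

View pics/h5.png

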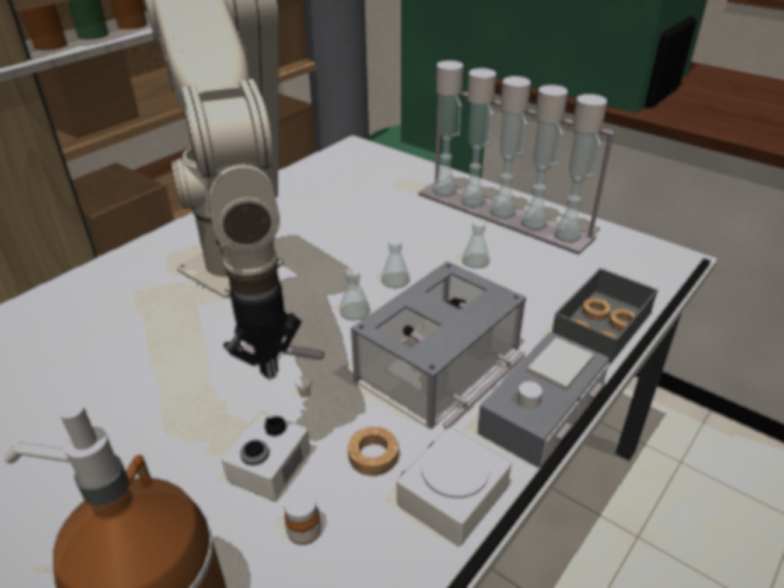

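View pics/h6.png

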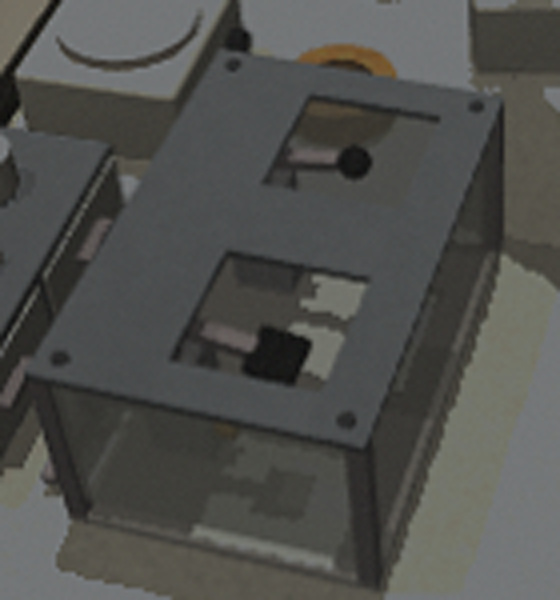

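View pics/w4.png

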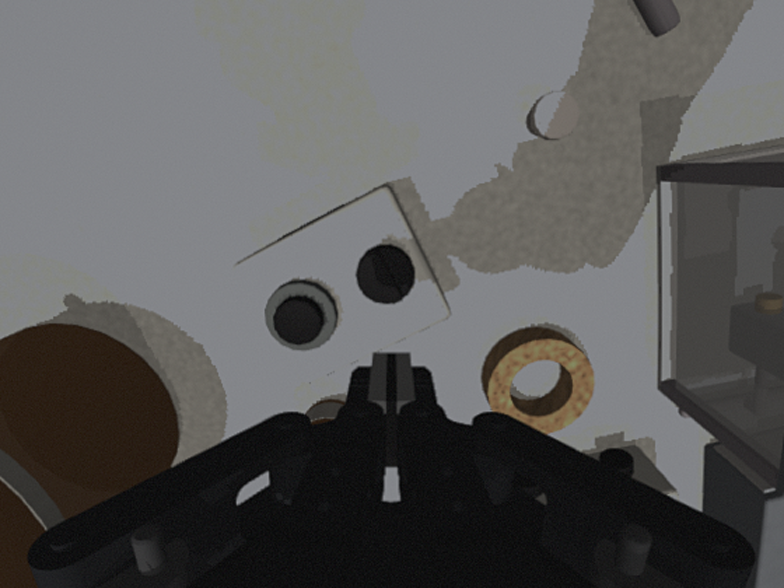

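Run:
```python
from h import *
D=cam("side")
W=np.array([.602,.107]);u=np.array([1,-.045]);h=W+.064*u
for q in (0,.28,.35):
    c,s=np.cos(q),np.sin(q); ax,az=-.064,.133-.118-.004
    P=np.r_[h+u*(ax*c+az*s*1),.118+az*c+ax*s]
    print(q,P.round(4),(proj(D,P)[0]-[160,145]+.5)*4-.5)
print(bot.get_obs()["ft_force"])
```

```text
0 [0.602 0.107 0.129] [272.86313317 329.54481125]
0.28 [0.6075 0.1068 0.1109] [266.8393     348.40774238]
0.35 [0.6097 0.1067 0.1064] [264.17805588 352.74750432]
[-0.34009465  0.07263439  0.44132427]
```

```bash
python3 -c "
from workcell import bot
print(bot.job_done(), bot.get_obs()['clock'])"
```

```text
the job is handed in; nothing more can be done
the job is handed in; nothing more can be done
```

The vent lever is fully down, the stop button has been pressed and released, and the job was handed in at about 9 s.

- **Vent lever:** With closed fingers I went down through the left (+y) window and pressed the paddle until it met its stop, at about 28 N. I saw no sign of touching the guard. In the side picture the paddle had dropped about 24 px in the enlarged crop. I had predicted 23 px for 0.35 rad. The ball-ended drain lever is in the same place in the pictures as before.
- **Stop button:** I pressed it in to a hard stop twice. The first press was about 3 mm off centre, and I could not rule out that the fingers had stopped on the collar. I re-centred and pressed again: force began at TCP height 0.263 and the stop came at 0.257, a travel of about 5.8 mm of the 6 mm. The first press had stopped at the same height. I let go both times; after the second, the force returned to zero and the button looked to be standing out again.
- **Other things:** The loose things I could see in the last pictures stood where they had been, judged by eye, and the gripper hung free above the box.
- **Disagreement:** My camera estimate put the button's top at about 0.083 m, but the fingers met it at about 0.090 m. I went by the contact force.

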